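# Clear the printer bay and snap its cover on

## Robot

A 6-joint arm with a two-finger parallel gripper is mounted at the origin on the work surface. World frame = base frame: x ahead of the robot, y to its left, z up, the work surface at z = 0. Lengths are in m, angles in rad, forces in N, time in s.
With the tool pointing down it reaches from about 0.225 to 0.875 m from the base axis. Payload 3.4 kg.
Tool frame: the origin (TCP) lies midway between the tips of the shut fingers; the grasp point (between the pads) lies 19 mm behind it (manip.pinch_z is the distance from the TCP to the grasp point, in m); z points along the fingers, y is the line along which they close (so a half turn about z gives the same grasp; the last joint's range is limited). The gripper opens to 85 mm and grips with 20 to 120 N. Pads are 22 mm wide; open, the fingers measure 114 mm over their backs; the gripper's body (76 mm by 85 mm) begins 54 mm behind the grasp point. The pads swing forward as they close: fully open they stand 13 mm farther back than shut.
Start: joints at [-1.388, 0.276, 1.505, -0, 1.361, -0.121], TCP at [0.172, -0.549, 0.231] pointing down, gripper open.
Joint ranges: [-2.89, 2.89], [-0.75, 2.08], [0.22, 2.7], [-1.18, 4.32], [0.11, 2.71], [-2.7, 2.7]. Speed limits (rad/s): [2.57, 2.57, 3.14, 3.14, 3.14, 3.14].

## Interface

Orientations are given as a unit quaternion [w, x, y, z].
In Python, from rig import manip gives the robot as it stands.
- The arm moves only by the tool carry_out, never from a script. Its arguments are lists of equal length, an entry for each row: "delta_pos": the shift along the tool's x, y, z scaled (see below), a list of three; "turn": the turn, a rotation vector about the tool's x, y, z scaled (see below), a list of three; "claw": the closure, from -1 (fully open) to 1 (shut). A call has 1 to 12 rows; each row is the pose to reach, as a shift and turn from the pose commanded when the call began, along the tool's axes at that moment; what a row does not reach only later rows make up. The controller multiplies each number of a shift by 400 mm and each number of a turn by 30 degrees. A row lasts 1/10 s, in which the tool goes at most 50 mm and 8.59 degrees, less where a joint would pass 70% of its speed; a pose out of reach is approached as far as the arm can. A call with a number of a shift or a turn outside -1 to 1 is refused whole. A call with a gripper value outside its range is refused whole. The fingers move at their own pace and stop on an object; "force" is the grip in N (left out, the last holds). Time passes only in rows, so rows that repeat a pose let the fingers close. It gives the time, the measured TCP pose, the force, the opening and the grip force at its end, in the units of the state.
- manip.get_state(): the state, without advancing time (a new reading comes with each control period).
- manip.get_image(name): name is "side" or "top" or "wrist"; returns a dict with "image" (400x640x3 uint8, red, green, blue), "z_map" (400x640 float32, m along the optical axis (not along the pixel's ray), 0 where there is no reading), "fx", "fy", "cx", "cy" (pixels), "world_to_cam" (4x4, takes a point from world to camera coordinates). Camera axes: x right, y down, z forward; pixel columns grow to the right and rows downward; lengths in m; the calibration is good to about 2 mm. A picture is of the moment at which its call begins.
- manip.sign_off(): hands the job in; it is judged then, once.
Trained networks look in the newest picture that a camera, given by its name, has taken for a name from the list of things; names that differ only in an ending like _2 or _b are one class to them, and where a whole thing is asked for, a point or a joint stands for the part that bears it (a point fixed in the world has none). Each returns a list of dicts, best first, with "score" (0 to 1); they miss things now and then, are a little off and sometimes report something else, mostly with a low value. They report only what shows in the picture. A call takes as long as a camera call.
- manip.spot_in(camera, query): "point" ([x, y, z] in m, in world coordinates, good to about 4 mm: the middle of the surface that is visible of it).
- manip.place_of(camera, query): "point" ([x, y, z] in m, in world coordinates, good to about 4 mm: a listed point, or the origin of a listed thing).
The state is a dict: "clock": time; "qpos": joint angles; "qd": joint speeds; "effort": joint torques, N m; "position": TCP position; "ee_rot": TCP orientation; "contact_force": force on the tool from outside, world axes, zero at the start; "moment": the same for the moment, N m; "width": finger opening in m; "gripper_force": force on a finger pad.
Only numpy, scipy, OpenCV 4.12 (cv2) and the standard library are available. Lean on these libraries where they do the work, as an engineer would, in place of code of your own. Each camera call takes 0.05 s, during which the arm holds its last target. There are 200 camera calls.

## Task

Broken plastic chips lie on top of the calculator's printer bay: pick up the scraper block and with it wipe all four chips off onto the countertop, none onto the keyboard, then put the block back down on the counter. Then pick up the loose printer cover, set it over the bay and press it straight down until it snaps past the catches and sits fully home, and keep pressing: finish while still pressing the cover firmly down, without letting go. Do not touch the chips with the gripper, and leave the battery tester, spare keypad and display cube where they are.

Things in the scene. Friction and masses are not known exactly. Their poses are not given: they have to be found in the camera images.
- calculator: tan plastic desktop calculator, fixed. Origin on the countertop below the centre of its printer bay, z up. The bay is a tower 70 mm along x, 66 along y, 60 high, free on its -x, -y and +x sides. The keyboard body adjoins on the +y side: y = 33 to 243 mm, x = -90 to 90, 30 high; keys to 37 high from y = 76 on; display hump 56 high at x above 37, y = 65 to 235
- bay_top (a point): centre of the flat bare top of the printer bay, 60 mm above the counter; axes as the calculator's. In the middle of the bay's -x and +x faces, 7 mm below the top, a round steel sprung catch stands out 5 mm and can be pushed in
- cover_grip (a point): grip point of the loose cream printer cover: centre of its upright fin, 52 mm above the cover's underside. The fin is 50 mm along x, 24 along y, and stands 40 mm up from the top plate (grip point 24 mm above the plate, 16 below the fin's top). Starts standing on the counter on its skirt. Cover 0.1 to 0.16 kg
- cover_rim (a point): centre of the cover's underside (lower edge of its skirt). Cap 92 mm along x, 79 along y (88 at the flared lips of the y sides), about 98 over the side ribs; skirt 24 deep, plate 4 thick. It fits over the bay, x along the calculator's x, either way round. Room: 2.5 mm on each y side (7 at the lips), 2 mm on each x side at the rounded inner beads, which must snap past the catches
- bay_catch (a point): point on the bay's axis level with the two catches, 53 mm above the counter. Coming down, the cover meets the catches when its grip point is about 107 mm above the counter; the push rises to 7 to 15 N, falls away suddenly at about 100 mm (the catches then pull the cover down), and it is home, plate on the bay's top, with the grip point at 88 mm (underside at 36 mm)
- block_center (a point): centre of the loose scraper block, a wooden block with a black rubber foot: 22 mm along x, 80 mm along y, 60 mm high, 0.09 to 0.14 kg, standing upright on the counter (centre 30 mm above its foot)
- tester: bystander: chrome coin-cell battery tester, 75 x 55 x 28 mm, origin under its centre
- keypad: bystander: black rubber keypad spare, 70 x 90 x 9 mm, origin under its centre
- cube: bystander: smoked acrylic display cube, 60 mm, origin under its centre
- chip0_center (a point): centre of a loose chip of broken tan plastic, 16 x 11 x 6 mm, at first lying flat on the top of the printer bay
- chip1_center (a point): centre of a loose chip of broken tan plastic, 15 x 11 x 6 mm, at first lying flat on the top of the printer bay
- chip2_center (a point): centre of a loose chip of broken tan plastic, 13 x 11 x 6 mm, at first lying flat on the top of the printer bay
- chip3_center (a point): centre of a loose chip of broken tan plastic, 14 x 11 x 6 mm, at first lying flat on the top of the printer bay

How it is judged:
By the outcome, as a careful person would: the job done as asked, in the order asked, and still so for the second after the job is handed in, while the arm keeps its last pose, push and grip.
It also fails if it takes over 72 s, if anything falls off the work surface, if the arm or the gripper's body presses on something with over 40 N, if the wrist force passes 120 N, or if a joint passes its speed limit or range.

## Working session

There is one attempt and no reset: what is moved stays moved. The work goes in short steps, Python scripts to look and compute and a tool call to move; the robot and the scene stay as the last step left them, time stands still between calls to the robot, and variables do not carry over. Pictures are saved under pics/ and viewed, at most 10 in all, crops included, and the job is handed in when it is done.

Besides the shell and the picture viewer there is one more tool, called after ">>>" as name(argument=value, ...) on one line, values as JSON. carry_out: Moves the arm, as the interface text tells. Shifts and turns lie within -1 to 1; 1 stands for 400 mm of shift or 30 degrees of turn. Its arguments: {"type":"object","properties":{"delta_pos":{"type":"array","items":{"type":"array","items":{"type":"number","minimum":-1,"maximum":1}}},"turn":{"type":"array","items":{"type":"array","items":{"type":"number","minimum":-1,"maximum":1}}},"claw":{"type":"array","items":{"type":"number"}},"force":{"type":"number"}},"required":["delta_pos","turn","claw"]}

```bash
mkdir -p pics
cat > h.py <<'E'
import numpy as np, cv2
from rig import manip
from scipy.spatial.transform import Rotation as R
def snap(c,fn=None):
    d=manip.get_image(c)
    if fn: cv2.imwrite('pics/'+fn,cv2.cvtColor(d['image'],cv2.COLOR_RGB2BGR))
    return d
def cloud(d):
    z=d['z_map']; v,u=np.mgrid[:z.shape[0],:z.shape[1]]
    P=np.stack([(u-d['cx'])/d['fx']*z,(v-d['cy'])/d['fy']*z,z],-1)
    T=np.linalg.inv(d['world_to_cam'])
    return P@T[:3,:3].T+T[:3,3]
def st():
    s=manip.get_state(); q=s['ee_rot']; r=R.from_quat([q[1],q[2],q[3],q[0]])
    print('t',s['clock'],'p',np.round(s['position'],4),'R',np.round(r.as_matrix(),3).tolist(),'w',s['width'],'F',np.round(s['contact_force'],1),'gf',s['gripper_force'],'q',np.round(s['qpos'],2))
    return s,r
E
python3 - <<'E'
from h import *
st()
for c in['top','side']:
    d=snap(c,c+'1.png')
    print(c,d['fx'],np.round(np.linalg.inv(d['world_to_cam']),2).tolist())
    np.save('pics/'+c+'1.npy',cloud(d))
    for n in['calculator','bay_top','cover_grip','cover_rim','block_center','tester','keypad','cube','chip0_center']:
        print(n,[(np.round(x['point'],3).tolist(),round(x['score'],2)) for x in manip.place_of(c,n)[:4]])
E
```

```text
t 0.0 p [ 0.1719 -0.5481  0.2304] R [[0.954, 0.299, -0.0], [0.299, -0.954, 0.002], [0.0, -0.002, -1.0]] w 0.08507287914273062 F [0.1 0.4 0.5] gf 0.0 q [-1.39  0.28  1.51  0.    1.36 -0.12]
top 515.3947179572837 [[0.02, -0.98, 0.19, 0.27], [-1.0, -0.02, -0.0, 0.02], [0.01, -0.19, -0.98, 1.48], [0.0, 0.0, 0.0, 1.0]]
calculator [([0.525, -0.013, -0.001], 0.75)]
bay_top [([0.526, -0.01, 0.06], 0.59), ([0.554, -0.024, 0.06], 0.31)]
cover_grip [([0.435, -0.313, 0.048], 0.67)]
cover_rim [([0.441, -0.315, -0.003], 0.73), ([0.528, -0.01, 0.062], 0.34)]
block_center [([0.57, -0.28, 0.026], 0.52)]
tester [([0.36, 0.351, -0.004], 0.83)]
keypad [([0.298, 0.209, 0.004], 0.8), ([0.511, -0.032, 0.064], 0.4)]
cube [([0.751, -0.148, -0.002], 0.57), ([0.436, -0.311, 0.051], 0.54)]
chip0_center [([0.512, -0.032, 0.063], 0.6), ([0.53, -0.007, 0.057], 0.54)]
side 434.6448477822995 [[-0.74, -0.34, 0.58, -0.07], [-0.68, 0.4, -0.62, 0.67], [-0.02, -0.85, -0.53, 0.63], [0.0, 0.0, 0.0, 1.0]]
calculator []
bay_top [([0.529, -0.01, 0.064], 0.81)]
cover_grip []
cover_rim [([0.437, -0.311, 0.001], 0.71), ([0.528, -0.011, 0.063], 0.57)]
block_center [([0.572, -0.28, 0.031], 0.67)]
tester [([0.357, 0.348, -0.002], 0.73)]
keypad [([0.3, 0.204, -0.004], 0.65)]
cube [([0.754, -0.151, -0.001], 0.67)]
chip0_center [([0.508, -0.034, 0.064], 0.43)]
```

View pics/top1.png

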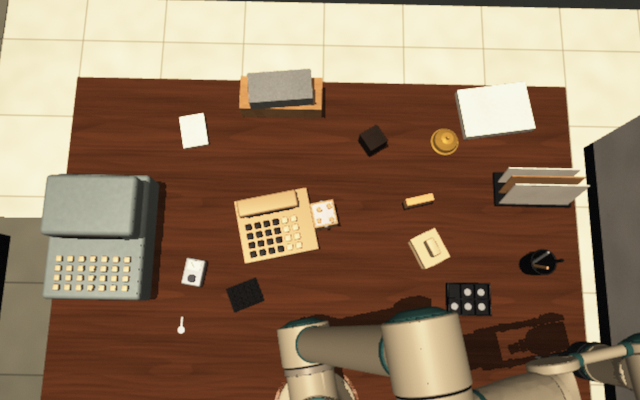

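Run:
```python
import numpy as np,cv2
P=np.load('pics/top1.npy')
def rect(name,xr,yr,zr):
    m=(P[...,0]>xr[0])&(P[...,0]<xr[1])&(P[...,1]>yr[0])&(P[...,1]<yr[1])&(P[...,2]>zr[0])&(P[...,2]<zr[1])
    q=P[m]
    if len(q)<5: print(name,len(q));return
    r=cv2.minAreaRect((q[:,:2]*1000).astype(np.float32)); print(name,len(q),np.round(r[0],1),np.round(r[1],1),round(r[2],1),'z',np.round(np.percentile(q[:,2],[5,50,95]),3))
rect('bay',(.44,.62),(-.1,.08),(.05,.075))
rect('kbd',(.38,.75),(-.1,.35),(.02,.045))
rect('hump',(.38,.75),(0,.35),(.05,.062))
rect('fin',(.38,.5),(-.38,-.25),(.055,.08))
rect('plate',(.36,.52),(-.4,-.23),(.018,.035))
rect('block',(.51,.64),(-.36,-.2),(.05,.07))
rect('cube',(.68,.82),(-.22,-.08),(.05,.07))
```

```text
bay 660 [536.3  21.1] [142.8  90. ] 75.4 z [0.054 0.062 0.069]
kbd 3686 [564.2 152.4] [394.4 368.6] 89.9 z [0.026 0.033 0.041]
hump 1095 [552.9 116.3] [242.7  98.5] 82.9 z [0.052 0.057 0.061]
fin 167 [ 442.1 -308.9] [49.1 24.6] 24.9 z [0.061 0.068 0.074]
plate 711 [ 441.8 -309.3] [91.3 81.4] 27.3 z [0.023 0.029 0.033]
block 232 [ 575.7 -277.1] [22.5 81. ] 14.4 z [0.054 0.06  0.065]
cube 435 [ 755.3 -147.4] [61.6 61.6] 35.4 z [0.055 0.061 0.066]
```

The top view shows the calculator's bay with chips at about (323,214), the keyboard to its left (+y), the block at (419,201) and the cover at (430,248). The network positions agree with this. Next I'll get the wrist camera offset and the calculator yaw.

```bash
cat >> h.py <<'E'
def plan(p,yaw,n=1):
    """numbers for reaching TCP p with tool down, tool x at yaw (deg); n = calls"""
    s=manip.get_state(); q=s['ee_rot']; r=R.from_quat([q[1],q[2],q[3],q[0]])
    a=np.radians(yaw); c,sn=np.cos(a),np.sin(a)
    t=R.from_matrix([[c,sn,0],[sn,-c,0],[0,0,-1]])
    print('shift',np.round(r.inv().apply(np.array(p)-s['position'])/.4,4).tolist(),'turn',np.round((r.inv()*t).as_rotvec(True)/30,4).tolist())
def fitcalc(P,x0,tops=True):
    """refine calculator pose (x,y,yaw) from the edges of bay top and keyboard"""
    pass
E
python3 - <<'E'
from h import *
s,r=st()
d=snap('wrist')
T=np.linalg.inv(d['world_to_cam']); print(d['fx'],'cam in tool',np.round(r.inv().apply(T[:3,3]-s['position']),3),np.round(r.inv().as_matrix()@T[:3,:3],2).tolist())
P=np.load('pics/top1.npy').reshape(-1,3)
def comp(zl,zh,pt):
    g=np.zeros((400,400),np.uint8); q=P[(P[:,2]>zl)&(P[:,2]<zh)&(P[:,0]>.36)&(P[:,0]<.75)&(P[:,1]>-.08)&(P[:,1]<.3)]
    ij=np.c_[(q[:,0]-.35)*1000,(q[:,1]+.09)*1000].astype(int)
    g[ij[:,1],ij[:,0]]=1; g=cv2.morphologyEx(g,cv2.MORPH_CLOSE,np.ones((7,7)))
    g=cv2.morphologyEx(g,cv2.MORPH_OPEN,np.ones((5,5)))
    n,l,stt,c=cv2.connectedComponentsWithStats(g)
    for i in range(1,n):
        if stt[i,4]>800:
            rr=cv2.minAreaRect(np.argwhere(l==i)[:,::-1].astype(np.float32)); print(zl,np.round(np.array(rr[0])+[350,-90],1),np.round(rr[1],1),round(rr[2],1))
comp(.02,.08,0);comp(.05,.075,0)
plan([.527,-.01,.27],10)
E
```

```text
t 1.0 p [ 0.172  -0.5487  0.2313] R [[0.954, 0.299, 0.0], [0.299, -0.954, -0.0], [-0.0, 0.0, -1.0]] w 0.0852601014800201 F [-0.8  0.1  0.4] gf 0.0 q [-1.39  0.28  1.5  -0.    1.36 -0.12]
294.59809499494656 cam in tool [ 0.076 -0.    -0.141] [[-0.0, -0.96, -0.29], [1.0, -0.0, 0.0], [-0.0, -0.29, 0.96]]
0.02 [506.5  95.3] [181. 276.] 12.6
0.05 [529.3  -7.3] [75.2 65.9] 12.4
0.05 [555.9 151.9] [ 52.8 168.9] 12.3
shift [1.2497, -1.0196, -0.0968] turn [0.0002, 0.0, 0.2469]
```

>>> carry_out(delta_pos=[[0.625,-0.51,0],[0.625,-0.51,0],[0.625,-0.51,0],[0.625,-0.51,0],[0.625,-0.51,0],[0.625,-0.51,0],[0.625,-0.51,0]], turn=[[0,0,0],[0,0,0],[0,0,0],[0,0,0],[0,0,0],[0,0,0],[0,0,0]], claw=[-1,-1,-1,-1,-1,-1,-1])

```text
clock: 1.75
position: [0.3508, -0.2756, 0.2316]
ee_rot: [-0.001, 0.988, 0.153, 0.001]
contact_force: [-0.5, -1.1, 0.3]
width: 0.0854
gripper_force: 0.0
```

>>> carry_out(delta_pos=[[0.625,-0.51,0.05],[0.625,-0.51,0.05],[0.625,-0.51,0.05],[0.625,-0.51,0.05],[0.625,-0.51,0.05],[0.625,-0.51,0.05],[0.625,-0.51,0.05],[0.625,-0.51,0.05],[0.625,-0.51,0.05]], turn=[[0,0,0.163],[0,0,0.163],[0,0,0.163],[0,0,0.163],[0,0,0.163],[0,0,0.163],[0,0,0.163],[0,0,0.163],[0,0,0.163]], claw=[-1,-1,-1,-1,-1,-1,-1,-1,-1])

```text
clock: 2.65
position: [0.5268, -0.0098, 0.2111]
ee_rot: [0.0, 0.994, 0.11, -0.001]
contact_force: [-0.7, -0.7, 0.7]
width: 0.0854
gripper_force: 0.0
```

Run:
```python
from h import *
st()
d=snap('wrist','w1.png'); C=cloud(d); np.save('pics/w1.npy',C)
P=C.reshape(-1,3)
def comp(zl,zh):
    g=np.zeros((400,400),np.uint8); q=P[(P[:,2]>zl)&(P[:,2]<zh)&(P[:,0]>.36)&(P[:,0]<.74)&(P[:,1]>-.08)&(P[:,1]<.3)]
    ij=np.c_[(q[:,0]-.35)*1000,(q[:,1]+.09)*1000].astype(int)
    g[ij[:,1],ij[:,0]]=1; g=cv2.morphologyEx(g,cv2.MORPH_CLOSE,np.ones((5,5)))
    g=cv2.morphologyEx(g,cv2.MORPH_OPEN,np.ones((9,9)))
    n,l,stt,c=cv2.connectedComponentsWithStats(g)
    for i in range(1,n):
        if stt[i,4]>300:
            rr=cv2.minAreaRect(np.argwhere(l==i)[:,::-1].astype(np.float32)); print(zl,np.round(np.array(rr[0])+[350,-90],1),np.round(rr[1],1),round(rr[2],1))
comp(.02,.08);comp(.053,.08)
m=(abs(P[:,0]-.529)<.02)&(abs(P[:,1]+.007)<.02); print('z',np.percentile(P[m,2],[5,25,50,75,95]).round(4))
print([(np.round(x['point'],3).tolist(),round(x['score'],2)) for n in('bay_top','chip0_center') for x in manip.place_of('wrist',n)])
plan([.5757,-.277,.12],104.4)
```

```text
t 2.65 p [ 0.5268 -0.0098  0.2111] R [[0.976, 0.218, -0.001], [0.218, -0.976, -0.001], [-0.001, 0.001, -1.0]] w 0.08542449892017702 F [-0.7 -0.7  0.7] gf 0.0 q [-0.15  0.22  1.64 -0.    1.29  1.2 ]
0.02 [504.9  92.9] [181.4 277.9] 12.6
0.053 [528.4 -10.1] [76.2 66.9] 11.9
0.053 [557.  148.9] [ 47.3 167.8] 12.6
z [0.059  0.2861 0.2923 0.2977 0.3055]
[([0.525, -0.008, 0.059], 0.96), ([0.505, -0.03, 0.064], 0.65), ([0.575, -0.285, 0.028], 0.63)]
shift [-0.0229, 0.676, 0.229] turn [0.0004, 0.0013, -3.0655]
```

View pics/w1.png

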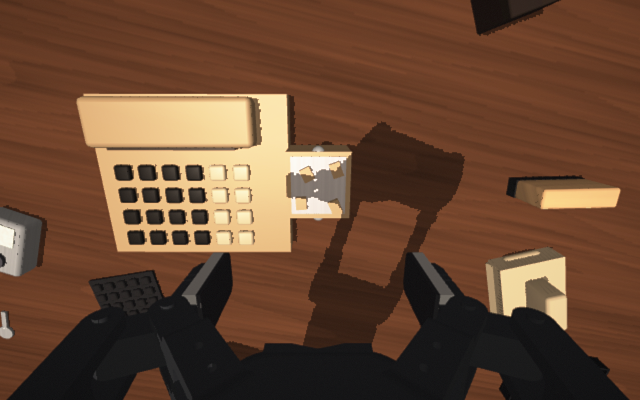

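The wrist view shows the bare bay top with four chips around (318,185). The keyboard adjoins on its left, the block is at (565,192) and the cover is at (528,290). The top and wrist fits agree to about 2 mm: bay at about (0.528, -0.009), yaw 12.5°. Next I'll fetch the block.

>>> carry_out(delta_pos=[[-0.023,0.676,0.1],[-0.023,0.676,0.1],[-0.023,0.676,0.1],[-0.023,0.676,0.1],[-0.023,0.676,0.1],[-0.023,0.676,0.1]], turn=[[0,0,-1],[0,0,-1],[0,0,-1],[0,0,-1],[0,0,-1],[0,0,-1]], claw=[-1,-1,-1,-1,-1,-1])

```text
clock: 3.4
position: [0.5757, -0.2809, 0.1709]
ee_rot: [0.001, 0.933, 0.361, -0.0]
contact_force: [0.2, 0.1, 0.5]
width: 0.0854
gripper_force: 0.0
```

>>> carry_out(delta_pos=[[0,0,0.05],[0,0,0.05],[0,0,0.05],[0,0,0.05]], turn=[[0,0,-1],[0,0,-1],[0,0,-1],[0,0,-1]], claw=[-1,-1,-1,-1])

```text
clock: 3.8
position: [0.5754, -0.2774, 0.1513]
ee_rot: [-0.0, 0.806, 0.592, -0.0]
contact_force: [0.1, -1.0, 1.0]
width: 0.0854
gripper_force: 0.0
```

>>> carry_out(delta_pos=[[0,0,0.08],[0,0,0.08],[0,0,0.08],[0,0,0.08],[0,0,0.08]], turn=[[0,0,-1],[0,0,-1],[0,0,-1],[0,0,-1],[0,0,-1]], claw=[-1,-1,-1,-1,-1])

```text
clock: 4.3
position: [0.5757, -0.2771, 0.1196]
ee_rot: [0.0, 0.627, 0.779, -0.0]
contact_force: [0.2, -0.8, -0.3]
width: 0.0853
gripper_force: 0.0
```

Run:
```python
from h import *
st()
d=snap('wrist','w2.png'); P=cloud(d).reshape(-1,3)
m=(P[:,2]>.052)&(P[:,2]<.068)&(abs(P[:,0]-.575)<.06)&(abs(P[:,1]+.277)<.07)
r=cv2.minAreaRect((P[m,:2]*1000).astype(np.float32)); print(m.sum(),r)
print([(np.round(x['point'],3).tolist(),round(x['score'],2)) for x in manip.place_of('wrist','block_center')])
plan([.5757,-.277,.024],104.4)
```

```text
t 4.3 p [ 0.5757 -0.2771  0.1196] R [[-0.214, 0.977, -0.0], [0.977, 0.214, -0.0], [-0.0, -0.0, -1.0]] w 0.08534075202818098 F [ 0.2 -0.8 -0.3] gf 0.0 q [-0.56  0.45  1.53 -0.    1.17 -0.77]
3013 ((574.5619506835938, -279.70623779296875), (22.0450382232666, 79.88298034667969), 14.007304191589355)
[([0.576, -0.283, 0.026], 0.64)]
shift [-0.0004, -0.0009, 0.239] turn [0.0001, 0.0007, -0.069]
```

View pics/w2.png

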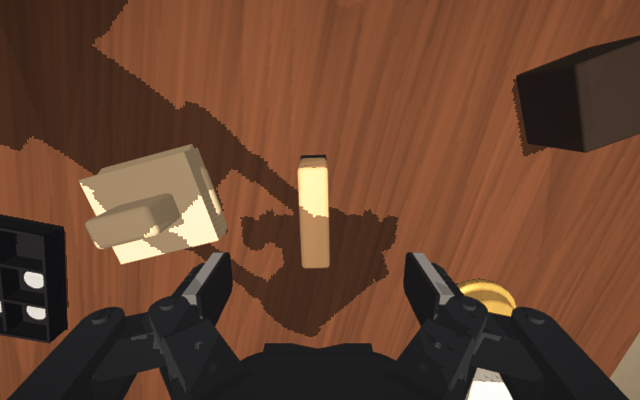

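The wrist view shows the block centred between the fingers at (314,212) with nothing nearby. I'll descend and grip.

>>> carry_out(delta_pos=[[-0.005,0,0.12],[-0.005,0,0.2],[-0.005,0,0.239],[-0.005,0,0.239],[-0.005,0,0.239],[-0.005,0,0.239],[-0.005,0,0.239],[-0.005,0,0.239],[-0.005,0,0.239],[-0.005,0,0.239],[-0.005,0,0.239]], turn=[[0,0,-0.07],[0,0,-0.07],[0,0,-0.07],[0,0,-0.07],[0,0,-0.07],[0,0,-0.07],[0,0,-0.07],[0,0,-0.07],[0,0,-0.07],[0,0,-0.07],[0,0,-0.07]], claw=[-1,-1,-1,1,1,1,1,1,1,1,1], force=50)

```text
clock: 5.5
position: [0.578, -0.2784, 0.0253]
ee_rot: [0.001, 0.611, 0.791, 0.0]
contact_force: [-1.2, -0.1, 6.2]
width: 0.0216
gripper_force: 50.2
```

Run:
```python
from h import *
st()
b=np.array([.5283,-.0087]); a=np.radians(12.5); cy=np.array([-np.sin(a),np.cos(a)])
for k in(.052,-.07): print(k,b+k*cy)
```

```text
t 5.5 p [ 0.578  -0.2784  0.0253] R [[-0.252, 0.968, 0.002], [0.968, 0.252, -0.002], [-0.002, 0.002, -1.0]] w 0.021603238247764785 F [-1.2 -0.1  6.2] gf 50.2457320690155 q [-0.56  0.54  1.63 -0.    0.97 -0.81]
0.052 [0.51704514 0.04206739]
-0.07 [ 0.54345077 -0.07704072]
```

>>> carry_out(delta_pos=[[0,0,-0.06],[0,0,-0.16],[0,0,-0.28],[0,0,-0.4],[0,0,-0.4]], turn=[[0,0,0],[0,0,0.25],[0,0,0.5],[0,0,0.75],[0,0,1]], claw=[1,1,1,1,1])

```text
clock: 6.0
position: [0.5809, -0.2799, 0.192]
ee_rot: [0.007, 0.797, 0.604, 0.003]
contact_force: [0.6, -1.1, -0.5]
width: 0.0214
gripper_force: 49.4
```

>>> carry_out(delta_pos=[[0,0,0],[0,0,0],[0,0,0],[0,0,0],[0,0,0]], turn=[[0,0,0.25],[0,0,0.5],[0,0,0.75],[0,0,1],[0,0,1]], claw=[1,1,1,1,1])

```text
clock: 6.5
position: [0.5769, -0.2775, 0.1835]
ee_rot: [-0.0, 0.925, 0.38, -0.0]
contact_force: [0.3, 0.3, -1.3]
width: 0.0214
gripper_force: 49.4
```

Run:
```python
from h import *
st(); plan([.517,.042,.19],12.5)
```

```text
t 6.5 p [ 0.5769 -0.2775  0.1835] R [[0.712, 0.703, -0.0], [0.703, -0.712, 0.0], [-0.0, -0.001, -1.0]] w 0.021378653261139476 F [ 0.3  0.3 -1.3] gf 49.38209652900696 q [-0.56  0.4   1.43  0.    1.31  0.23]
shift [0.4545, -0.6735, -0.016] turn [-0.001, 0.0004, 1.071]
```

>>> carry_out(delta_pos=[[0.06,-0.09,-0.02],[0.12,-0.18,-0.02],[0.18,-0.27,-0.02],[0.24,-0.36,-0.02],[0.3,-0.45,-0.02],[0.36,-0.54,-0.02],[0.41,-0.61,-0.02],[0.455,-0.6735,-0.02],[0.455,-0.6735,-0.02],[0.455,-0.6735,-0.02]], turn=[[0,0,0.2],[0,0,0.4],[0,0,0.6],[0,0,0.8],[0,0,1],[0,0,1],[0,0,1],[0,0,1],[0,0,1],[0,0,1]], claw=[1,1,1,1,1,1,1,1,1,1])

```text
clock: 7.5
position: [0.5173, 0.0423, 0.1918]
ee_rot: [0.0, 0.992, 0.129, 0.0]
contact_force: [-0.7, 0.0, -1.1]
width: 0.0216
gripper_force: 49.6
```

Run:
```python
from h import *
st(); plan([.517,.042,.088],12.5)
d=snap('side','s2.png'); P=cloud(d).reshape(-1,3)
cv2.imwrite('pics/s2.png',cv2.resize(cv2.imread('pics/s2.png')[60:320,120:520],None,fx=2,fy=2))
d=snap('wrist','w3.png'); P2=cloud(d).reshape(-1,3)
for Q in(P,P2):
    q=(Q-[.5283,-.0087,0])@np.array([[.9763,-.2164,0],[.2164,.9763,0],[0,0,1]])
    for n,xs in(('blk',(-.05,.05,.035,.075,.1,.3)),('bay',(-.03,.03,-.03,.03,.05,.08))):
        m=(q[:,0]>xs[0])&(q[:,0]<xs[1])&(q[:,1]>xs[2])&(q[:,1]<xs[3])&(q[:,2]>xs[4])&(q[:,2]<xs[5])
        if m.sum(): print(n,m.sum(),np.percentile(q[m],[1,25,50,99],axis=0).round(4).tolist())
```

```text
t 7.5 p [0.5173 0.0423 0.1918] R [[0.967, 0.256, 0.0], [0.256, -0.967, -0.001], [0.0, 0.001, -1.0]] w 0.021589814884193967 F [-0.7  0.  -1.1] gf 49.56692039966583 q [-0.05  0.22  1.69 -0.    1.24  1.26]
shift [-0.0009, 0.0004, 0.2595] turn [0.0014, -0.0004, 0.078]
blk 1246 [[-0.04, 0.0364, 0.1689], [-0.0222, 0.0572, 0.1902], [-0.0112, 0.0614, 0.2133], [0.0374, 0.0747, 0.2988]]
bay 357 [[-0.0295, -0.0284, 0.0513], [-0.0168, -0.0135, 0.0613], [-0.0009, 0.0056, 0.0624], [0.029, 0.0298, 0.0695]]
blk 23782 [[-0.0225, 0.0354, 0.1797], [0.0122, 0.0443, 0.225], [0.0175, 0.0539, 0.2558], [0.041, 0.0738, 0.288]]
bay 3552 [[-0.0292, -0.0294, 0.0578], [-0.0124, -0.0149, 0.0589], [0.0023, -0.0011, 0.0595], [0.0294, 0.0288, 0.0659]]
```

View pics/s2.png

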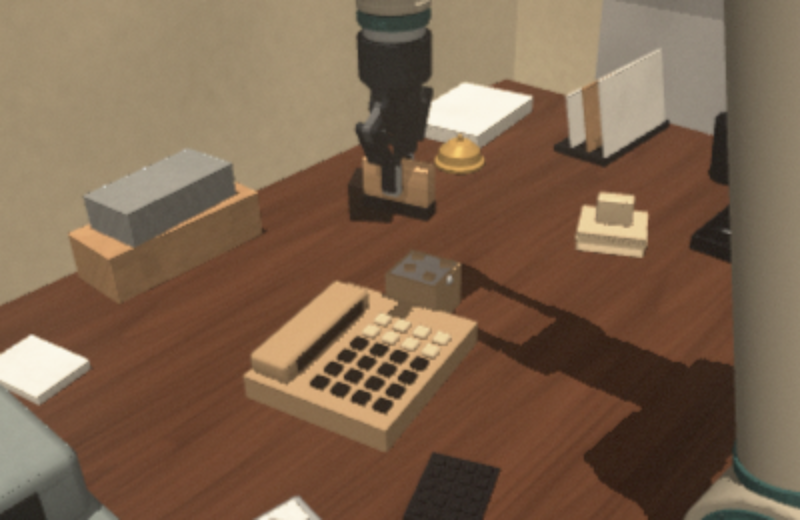

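The side view shows the block held upright over the keyboard edge at (398,190), and the chips on the bay top at (425,268). I'll lower it just behind the bay's +y edge, then sweep toward -y.

>>> carry_out(delta_pos=[[0,0,0.11],[0,0,0.2],[0,0,0.24],[0,0,0.262],[0,0,0.262],[0,0,0.262]], turn=[[0,0,0.078],[0,0,0.078],[0,0,0.078],[0,0,0.078],[0,0,0.078],[0,0,0.078]], claw=[1,1,1,1,1,1])

```text
clock: 8.2
position: [0.5185, 0.0412, 0.0876]
ee_rot: [0.0, 0.994, 0.107, 0.001]
contact_force: [1.0, 0.2, -1.0]
width: 0.0212
gripper_force: 49.5
```

Run:
```python
from h import *
st(); plan([.5434,-.077,.087],12.5)
```

```text
t 8.2 p [0.5185 0.0412 0.0876] R [[0.977, 0.212, 0.002], [0.212, -0.977, -0.0], [0.002, 0.001, -1.0]] w 0.021247910641487074 F [ 1.   0.2 -1. ] gf 49.53660070896149 q [-0.05  0.32  1.84 -0.    0.98  1.3 ]
shift [-0.0018, 0.3021, 0.0018] turn [0.0012, -0.0031, -0.0086]
```

>>> carry_out(delta_pos=[[-0.001,0.025,0.001],[-0.001,0.05,0.001],[-0.001,0.075,0.001],[-0.001,0.1,0.001],[-0.001,0.125,0.001],[-0.001,0.15,0.001],[-0.001,0.175,0.001],[-0.001,0.2,0.001],[-0.001,0.225,0.001],[-0.001,0.25,0.001],[-0.001,0.275,0.001],[-0.001,0.3,0.001]], turn=[[0,0,0],[0,0,0],[0,0,0],[0,0,0],[0,0,0],[0,0,0],[0,0,0],[0,0,0],[0,0,0],[0,0,0],[0,0,0],[0,0,0]], claw=[1,1,1,1,1,1,1,1,1,1,1,1])

```text
clock: 9.4
position: [0.5427, -0.0763, 0.0864]
ee_rot: [0.0, 0.994, 0.107, -0.0]
contact_force: [-0.2, 0.5, -0.8]
width: 0.0216
gripper_force: 49.5
```

>>> carry_out(delta_pos=[[0,0.05,-0.05],[0,0.15,-0.15],[0,0.25,-0.2],[0,0.35,-0.2],[0,0.4,-0.2],[0,0.4,-0.2]], turn=[[0,0,0],[0,0,0],[0,0,0],[0,0,0],[0,0,0],[0,0,0]], claw=[1,1,1,1,1,1])

```text
clock: 10.0
position: [0.5768, -0.2348, 0.1658]
ee_rot: [0.0, 0.994, 0.105, -0.0]
contact_force: [-0.2, 1.4, -1.3]
width: 0.0215
gripper_force: 49.5
```

Run:
```python
from h import *
st()
d=snap('wrist','w4.png'); P=cloud(d).reshape(-1,3)
for c in('wrist','top','side'):
    if c!='wrist': snap(c,'chk_%s.png'%c)
    print(c,[(np.round(x['point'],3).tolist(),round(x['score'],2)) for i in (0,) for x in manip.place_of(c,'chip%d_center'%i)])
a=cv2.imread('pics/chk_side.png')[100:260,220:420]; b=cv2.imread('pics/w4.png')
cv2.imwrite('pics/c4.png',np.vstack([cv2.resize(b,(480,300)),cv2.resize(a,(480,300),interpolation=cv2.INTER_CUBIC)]))
```

```text
t 10.0 p [ 0.5768 -0.2348  0.1658] R [[0.978, 0.21, -0.0], [0.21, -0.978, -0.001], [-0.0, 0.0, -1.0]] w 0.021458725825806976 F [-0.2  1.4 -1.3] gf 49.519561529159546 q [-0.5   0.39  1.5  -0.    1.25  0.86]
wrist [([0.503, -0.07, 0.001], 0.59)]
top [([0.509, -0.071, 0.003], 0.4)]
side [([0.507, -0.072, 0.006], 0.53), ([0.525, -0.011, -0.002], 0.33), ([0.523, -0.008, 0.052], 0.17)]
```

View pics/c4.png

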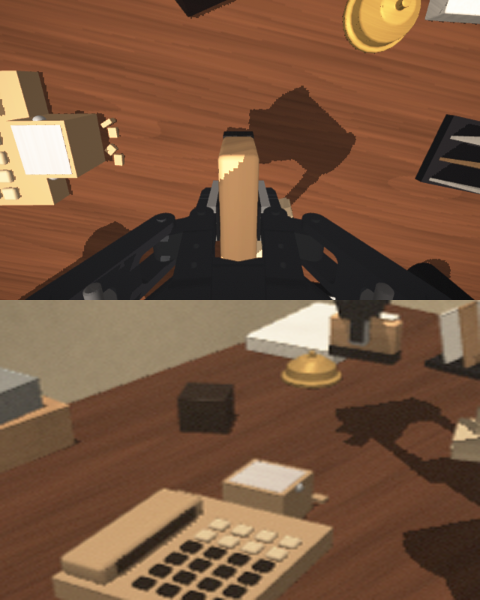

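The bay top is bare. In the wrist inset the chips lie on the counter beside the bay's -y face at about (112,143), and none are on the keyboard. I'll set the block down.

>>> carry_out(delta_pos=[[0.05,0,0.1],[0.05,0,0.2],[0.05,0,0.29],[0.05,0,0.33],[0.05,0,0.344],[0.05,0,0.351],[0.05,0,0.351],[0.05,0,0.351],[0.05,0,0.351],[0.05,0,0.351],[0.05,0,0.351]], turn=[[0,0,0],[0,0,0],[0,0,0],[0,0,0],[0,0,0],[0,0,0],[0,0,0],[0,0,0],[0,0,0],[0,0,0],[0,0,0]], claw=[1,1,1,1,1,1,1,-0.5,-1,-1,-1])

```text
clock: 11.4
position: [0.5964, -0.2278, 0.0268]
ee_rot: [0.0, 0.994, 0.107, 0.0]
contact_force: [-0.4, -0.4, 0.2]
width: 0.0777
gripper_force: 0.0
```

>>> carry_out(delta_pos=[[0,0,0],[0,0,-0.1],[0,0,-0.2],[0,0,-0.3],[0,0,-0.3]], turn=[[0,0,0],[0,0,0],[0,0,0],[0,0,0],[0,0,0]], claw=[-1,-1,-1,-1,-1])

```text
clock: 11.9
position: [0.5998, -0.2294, 0.1528]
ee_rot: [0.004, 0.994, 0.107, 0.005]
contact_force: [1.1, -0.3, 0.6]
width: 0.0857
gripper_force: 0.0
```

Run:
```python
from h import *
st()
plan([.442,-.309,.15],25.5)
```

```text
t 11.9 p [ 0.5998 -0.2294  0.1528] R [[0.977, 0.213, 0.012], [0.213, -0.977, -0.006], [0.01, 0.008, -1.0]] w 0.08571785615204056 F [ 1.1 -0.3  0.6] gf 0.0 q [-0.47  0.42  1.49 -0.    1.22  0.88]
shift [-0.4279, 0.1105, 0.0037] turn [0.0178, -0.0172, -0.4408]
```

>>> carry_out(delta_pos=[[-0.12,0.03,0],[-0.24,0.06,0],[-0.36,0.09,0],[-0.425,0.11,0],[-0.425,0.11,0],[-0.425,0.11,0]], turn=[[0,0,-0.2],[0,0,-0.4],[0,0,-0.44],[0,0,-0.44],[0,0,-0.44],[0,0,-0.44]], claw=[-1,-1,-1,-1,-1,-1])

```text
clock: 12.5
position: [0.4392, -0.3069, 0.146]
ee_rot: [-0.0, 0.976, 0.22, 0.0]
contact_force: [-0.3, -0.6, 0.7]
width: 0.0851
gripper_force: 0.0
```

Run:
```python
from h import *
st()
def rr(q,z0,z1,n):
    m=(q[:,2]>z0)&(q[:,2]<z1)&(abs(q[:,0]-.442)<.08)&(abs(q[:,1]+.31)<.08)
    r=cv2.minAreaRect((q[m,:2]*1000).astype(np.float32)); print(n,m.sum(),np.round(r[0],1),np.round(r[1],1),round(r[2],1))
d=snap('wrist','w5.png'); P=cloud(d).reshape(-1,3)
rr(P,.062,.073,'fin');rr(P,.022,.034,'plate')
print([(n,np.round(x['point'],3).tolist(),round(x['score'],2)) for n in('cover_grip','cover_rim','block_center') for x in manip.place_of('wrist',n)])
d=snap('side'); P=cloud(d).reshape(-1,3)
rr(P,.062,.073,'fin-s')
plan([.442,-.310,.035],25.5)
```

```text
t 12.5 p [ 0.4392 -0.3069  0.146 ] R [[0.904, 0.429, 0.001], [0.429, -0.904, 0.0], [0.001, 0.0, -1.0]] w 0.08511154313733028 F [-0.3 -0.6  0.7] gf 0.0 q [-0.74  0.28  1.72  0.    1.14  0.39]
fin 1729 [ 441.3 -312.1] [49.2 23.7] 26.6
plate 6335 [ 440.7 -312.7] [92.7 79.2] 27.0
[('cover_grip', [0.439, -0.311, 0.052], 0.88), ('cover_rim', [0.44, -0.318, -0.002], 0.77)]
fin-s 106 [ 440.5 -313.2] [49.5 26.9] 23.8
shift [-0.0003, 0.0105, 0.2772] turn [-0.0003, -0.0003, 0.002]
```

View pics/w5.png

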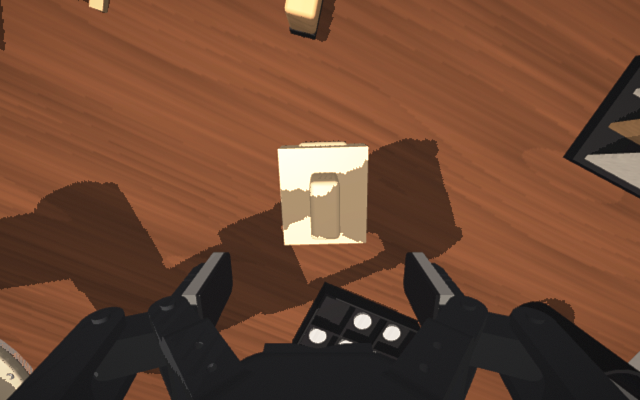

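The wrist view shows the cover at (323,195) with its fin upright at (325,207), clear of the tray. I'll descend and grip the fin.

>>> carry_out(delta_pos=[[-0.002,0.013,0.1],[-0.002,0.013,0.2],[-0.002,0.013,0.26],[-0.002,0.013,0.275],[-0.002,0.013,0.275],[-0.002,0.013,0.275],[-0.002,0.013,0.275],[-0.002,0.013,0.275],[-0.002,0.013,0.275],[-0.002,0.013,0.275],[-0.002,0.013,0.275],[-0.002,0.013,0.275]], turn=[[0,0,-0.047],[0,0,-0.047],[0,0,-0.047],[0,0,-0.047],[0,0,-0.047],[0,0,-0.047],[0,0,-0.047],[0,0,-0.047],[0,0,-0.047],[0,0,-0.047],[0,0,-0.047],[0,0,-0.047]], claw=[-1,-1,-1,-1,1,1,1,1,1,1,1,1], force=100)

```text
clock: 13.95
position: [0.4418, -0.3126, 0.0376]
ee_rot: [0.001, 0.973, 0.232, 0.001]
contact_force: [-0.2, 0.5, 6.3]
width: 0.023
gripper_force: 98.7
```

>>> carry_out(delta_pos=[[0,0,-0.04],[0,0,-0.12],[0,0,-0.24],[0,0,-0.35],[0,0,-0.35],[0,0,-0.35]], turn=[[0,0,0],[0,0,0],[0,0,0],[0,0,0],[0,0,0],[0,0,0]], claw=[1,1,1,1,1,1])

```text
clock: 14.55
position: [0.441, -0.3119, 0.1771]
ee_rot: [0.001, 0.973, 0.232, 0.001]
contact_force: [-0.7, -0.0, -1.6]
width: 0.0229
gripper_force: 98.5
```

Run:
```python
from h import *
st()
plan([.5283,-.0087,.18],12.5)
```

```text
t 14.55 p [ 0.441  -0.3119  0.1771] R [[0.892, 0.452, 0.002], [0.452, -0.892, -0.002], [0.001, 0.002, -1.0]] w 0.02288214044639093 F [-0.7 -0.  -1.6] gf 98.45243811607361 q [-0.74  0.26  1.67 -0.    1.21  0.36]
shift [0.5373, -0.5774, -0.008] turn [0.0041, -0.0021, 0.4795]
```

>>> carry_out(delta_pos=[[0.08,-0.08,0],[0.16,-0.17,0],[0.24,-0.26,0],[0.32,-0.35,0],[0.4,-0.43,0],[0.47,-0.51,0],[0.52,-0.56,0],[0.537,-0.575,0],[0.537,-0.575,0],[0.537,-0.575,0]], turn=[[0,0,0.1],[0,0,0.2],[0,0,0.3],[0,0,0.4],[0,0,0.48],[0,0,0.48],[0,0,0.48],[0,0,0.48],[0,0,0.48],[0,0,0.48]], claw=[1,1,1,1,1,1,1,1,1,1])

```text
clock: 15.55
position: [0.5275, -0.0103, 0.1749]
ee_rot: [0.0, 0.994, 0.109, -0.001]
contact_force: [-0.3, -0.7, -0.8]
width: 0.0224
gripper_force: 98.5
```

```bash
cat > look.py <<'E'
from h import *
s,_=st(); zt=s['position'][2]
def rr(P,m,n):
    g=np.zeros((500,500),np.uint8); q=P[m]
    ij=np.c_[(q[:,0]-.3)*1000,(q[:,1]+.15)*1000].astype(int); ij=ij[((ij>=0)&(ij<500)).all(1)]
    g[ij[:,1],ij[:,0]]=1; g=cv2.morphologyEx(g,cv2.MORPH_CLOSE,np.ones((5,5))); g=cv2.morphologyEx(g,cv2.MORPH_OPEN,np.ones((5,5)))
    k,l,a,c=cv2.connectedComponentsWithStats(g)
    if k<2: print(n,'none'); return
    i=1+np.argmax(a[1:,4]); r=cv2.minAreaRect(np.argwhere(l==i)[:,::-1].astype(np.float32)); print(n,np.round(np.array(r[0])+[300,-150],1),np.round(r[1],1),round(r[2],1))
for c in('wrist','top','side'):
    P=cloud(snap(c,'look_%s.png'%c)).reshape(-1,3); z=P[:,2]; near=(np.hypot(P[:,0]-.528,P[:,1]+.01)<.08)
    rr(P,near&(abs(z-(zt-.009))<.006),c+' plate')
    rr(P,(z>.02)&(z<.075)&(P[:,0]>.36)&(P[:,0]<.74)&(P[:,1]>-.08)&(P[:,1]<.3),c+' calc')
    rr(P,(z>.05)&(z<.06)&(P[:,0]>.36)&(P[:,0]<.74)&(P[:,1]>.05)&(P[:,1]<.3),c+' hump')
    rr(P,(z>.054)&(z<.068)&near,c+' bay')
E
python3 look.py
```

```text
t 15.55 p [ 0.5275 -0.0103  0.1749] R [[0.976, 0.216, -0.003], [0.216, -0.976, -0.001], [-0.003, 0.0, -1.0]] w 0.02239956118900906 F [-0.3 -0.7 -0.8] gf 98.54399085044861 q [-0.15  0.25  1.69 -0.    1.2   1.2 ]
wrist plate [540.3  -7.6] [64.4 80. ] 12.3
wrist calc [498.5 124.3] [180.1 212.9] 12.5
wrist hump [555.7 148.9] [ 52.  169.1] 12.5
wrist bay [564.  -2.] [8. 6.] 90.0
top plate [502.  -13.8] [45.6 79.8] 8.7
top calc [493.7 144.5] [177.4 173.8] 12.2
top hump [555.  153.5] [ 51.4 166.3] 13.2
top bay none
side plate [522.1  -8.8] [87.  73.8] 12.4
side calc [504.1  91.5] [180.9 279.5] 12.0
side hump [553.2 150.4] [ 51.3 166.6] 11.7
side bay [526.  -11.2] [72.6 68.9] 12.8
```

View pics/look_wrist.png

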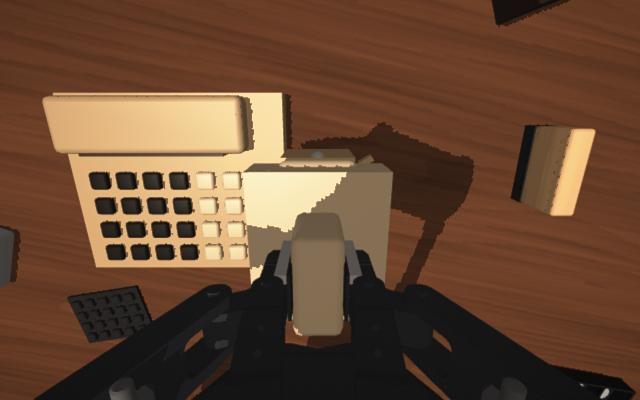

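The wrist view shows the cover held square over the bay: plate at (320,230), catch visible at (318,155). In calculator axes the cover and bay centres agree to about 1 mm. I'll lower to just above the bay.

>>> carry_out(delta_pos=[[0,0,0.08],[0,0,0.15],[0,0,0.18],[0,0,0.18],[0,0,0.18]], turn=[[0,0,0],[0,0,0],[0,0,0],[0,0,0],[0,0,0]], claw=[1,1,1,1,1])

```text
clock: 16.2
position: [0.5292, -0.0101, 0.1048]
ee_rot: [0.0, 0.994, 0.108, 0.001]
contact_force: [-0.5, 0.0, -1.5]
width: 0.0229
gripper_force: 98.5
```

```bash
python3 look.py
python3 - <<'E'
import cv2,numpy as np
a=cv2.imread('pics/look_side.png')[130:260,240:400];b=cv2.imread('pics/look_wrist.png')
cv2.imwrite('pics/c6.png',np.hstack([cv2.resize(a,(400,325),interpolation=cv2.INTER_CUBIC),cv2.resize(b[80:300,180:450],(400,325))]))
E
```

```text
t 16.2 p [ 0.5292 -0.0101  0.1048] R [[0.976, 0.216, 0.001], [0.216, -0.976, -0.0], [0.001, 0.001, -1.0]] w 0.022883233300133126 F [-0.5  0.  -1.5] gf 98.49631190299988 q [-0.15  0.31  1.8  -0.    1.03  1.2 ]
wrist plate [542.   -7.3] [64.3 80. ] 12.5
wrist calc [498.3 124.8] [181.2 213. ] 12.5
wrist hump [558.1 137.1] [ 52.2 146.1] 12.5
wrist bay none
top plate [504.9 -13.1] [45.7 79.1] 9.5
top calc [494.  143.3] [177.8 176.8] 12.1
top hump [555.6 154. ] [ 52.4 163.4] 12.8
top bay none
side plate [526.9  -9.6] [92.3 79.9] 13.1
side calc [497.  121.9] [180.1 216.4] 12.2
side hump [552.6 149.9] [ 51.9 166.7] 13.2
side bay [490.  14.] [4. 6.] 90.0
```

View pics/c6.png

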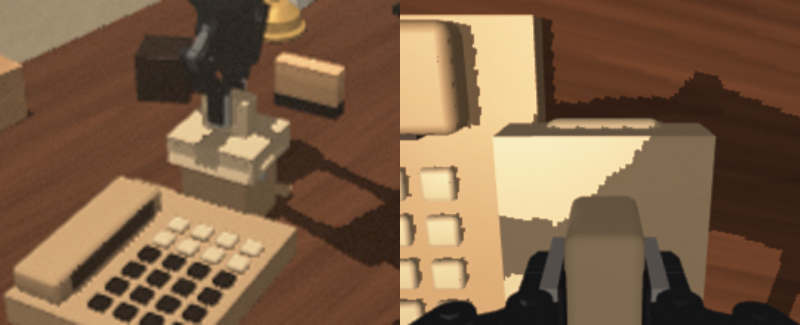

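The side inset shows the cover level just above the bay at (228,145). The fits agree within about 1.5 mm, so I'll go down in steps and watch the force.

>>> carry_out(delta_pos=[[-0.002,0,0.008],[-0.002,0,0.016],[-0.002,0,0.024],[-0.002,0,0.03],[-0.002,0,0.03]], turn=[[0,0,0],[0,0,0],[0,0,0],[0,0,0],[0,0,0]], claw=[1,1,1,1,1], force=120)

```text
clock: 16.85
position: [0.5291, -0.0096, 0.0923]
ee_rot: [0.0, 0.994, 0.109, 0.001]
contact_force: [2.5, 0.6, -0.2]
width: 0.0224
gripper_force: 119.6
```

>>> carry_out(delta_pos=[[0,0,0.005],[0,0,0.01],[0,0,0.01]], turn=[[0,0,0],[0,0,0],[0,0,0]], claw=[1,1,1])

```text
clock: 17.15
position: [0.5293, -0.0099, 0.0902]
ee_rot: [0.001, 0.994, 0.109, 0.002]
contact_force: [0.3, -1.0, 9.6]
width: 0.0225
gripper_force: 121.3
```

>>> carry_out(delta_pos=[[0,0,0.005],[0,0,0.01],[0,0,0.015],[0,0,0.015]], turn=[[0,0,0],[0,0,0],[0,0,0],[0,0,0]], claw=[1,1,1,1])

```text
clock: 17.55
position: [0.5283, -0.0101, 0.0823]
ee_rot: [0.001, 0.994, 0.109, 0.001]
contact_force: [2.2, -0.4, -3.1]
width: 0.0222
gripper_force: 119.2
```

>>> carry_out(delta_pos=[[0,0,0.007],[0,0,0.014],[0,0,0.02],[0,0,0.023],[0,0,0.023]], turn=[[0,0,0],[0,0,0],[0,0,0],[0,0,0],[0,0,0]], claw=[1,1,1,1,1])

```text
clock: 18.05
position: [0.5274, -0.0094, 0.0737]
ee_rot: [-0.0, 0.994, 0.109, -0.0]
contact_force: [-0.4, 1.5, 6.5]
width: 0.0222
gripper_force: 120.6
```

>>> carry_out(delta_pos=[[0,0,0.002],[0,0,0.005],[0,0,0.005]], turn=[[0,0,0],[0,0,0],[0,0,0]], claw=[1,1,1])

```text
clock: 18.35
position: [0.5275, -0.0094, 0.0737]
ee_rot: [0.0, 0.994, 0.109, 0.0]
contact_force: [-3.4, 0.8, 19.3]
width: 0.0221
gripper_force: 122.8
```

>>> carry_out(delta_pos=[[0,0,0.003],[0,0,0.003],[0,0,0.003],[0,0,0.003]], turn=[[0,0,0],[0,0,0],[0,0,0],[0,0,0]], claw=[1,1,1,1])

```text
clock: 18.75
position: [0.5275, -0.0093, 0.0736]
ee_rot: [0.0, 0.994, 0.109, 0.001]
contact_force: [-6.1, 1.8, 28.0]
width: 0.0222
gripper_force: 123.9
```

```bash
sed -i 's/abs(z-(zt-.009))<.006/(z>.056)\&(z<.072)/' look.py; python3 look.py
python3 - <<'E'
from h import *
P=cloud(snap('side')).reshape(-1,3)
q=(P-[.5283,-.0092,0])@np.array([[.9763,-.2164,0],[.2164,.9763,0],[0,0,1]])
for xs in((-.043,-.03),(.03,.043)):
  for ys in((-.035,-.018),(.018,.035)):
    m=(q[:,0]>xs[0])&(q[:,0]<xs[1])&(q[:,1]>ys[0])&(q[:,1]<ys[1])&(q[:,2]>.04)&(q[:,2]<.1)
    print(xs,ys,m.sum(),np.median(q[m,2]).round(4) if m.sum() else None)
a=cv2.imread('pics/look_side.png')[130:260,240:400];b=cv2.imread('pics/look_wrist.png')
cv2.imwrite('pics/c7.png',np.hstack([cv2.resize(a,(400,325),interpolation=cv2.INTER_CUBIC),cv2.resize(b,(400,325))]))
E
```

```text
t 18.75 p [ 0.5275 -0.0093  0.0736] R [[0.976, 0.216, 0.001], [0.216, -0.976, -0.0], [0.001, 0.0, -1.0]] w 0.022225961707126634 F [-6.1  1.8 28. ] gf 123.94523620605469 q [-0.15  0.34  1.84  0.    0.96  1.2 ]
wrist plate [540.7  -6.6] [63.7 79.9] 12.5
wrist calc [506.3  89.4] [180.6 282.3] 12.6
wrist hump [561.2 121.9] [ 52.5 115.4] 12.5
wrist bay [540.7  -6.6] [63.7 79.9] 12.5
top plate [502.6 -12.9] [42.5 78.7] 8.0
top calc [494.  143.3] [177.4 176.9] 12.3
top hump [561. 129.] [ 52.2 120.5] 13.1
top bay [499.7   2.1] [45.  36.3] 85.0
side plate [525.1  -9.1] [93.1 79.1] 12.4
side calc [504.6  90. ] [181.1 281.7] 12.1
side hump [553.7 150. ] [ 51.7 167.2] 12.3
side bay [525.1  -9.1] [93.1 79.1] 12.4
(-0.043, -0.03) (-0.035, -0.018) 18 0.066
(-0.043, -0.03) (0.018, 0.035) 24 0.0655
(0.03, 0.043) (-0.035, -0.018) 2 0.065
(0.03, 0.043) (0.018, 0.035) 21 0.0654
```

View pics/c7.png

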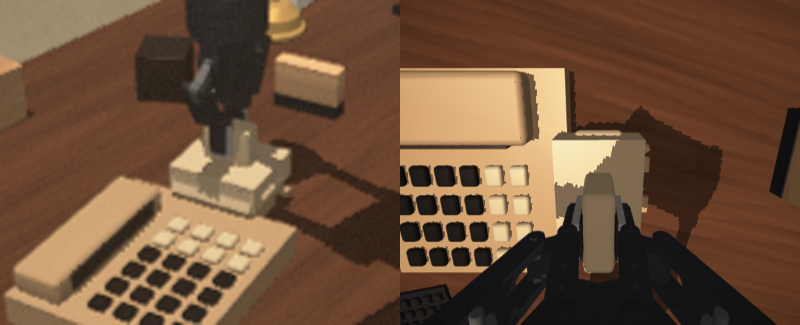

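The cover sits level with its plate top at about 64–65 mm (bay 60 mm plus 4 mm plate). The push is steady at 28 N and the block stands on the counter, so I'm handing in.

```bash
python3 -c "
from rig import manip
print(manip.sign_off())"
```

```text
the job is handed in; nothing more can be done
None
```

I handed the job in at about 19 s of robot time. The chips are wiped onto the counter with none seen on the keyboard, the block is back standing on the counter, and the cover is snapped fully home with the gripper still pressing it down at about 28 N.

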